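# Filter into the bench dust extractor, hood held at its set mark

### The arm

A 7-joint arm with a two-finger parallel gripper is mounted at the origin on the work surface. World frame = base frame: x ahead of the robot, y to its left, z up, the work surface at z = 0. Lengths are in m, angles in degrees, forces in N, time in s.
With the tool pointing down it reaches from about 0.375 to 0.925 m from the base axis. Payload 3.1 kg.
Tool frame: the origin (TCP) lies at the very end of the fingers, on their centre line; the grasp point (between the pads) lies behind it (env.grip_depth is the z of the grasp point in the tool frame, in m); z points along the fingers, x is the direction in which the jaws open and shut, and the axes are right-handed (so a half turn about z gives the same grasp; the last joint's range is limited). The gripper opens to 85 mm and grips with 20 to 120 N. Pads are 22 mm wide; open, the fingers measure 114 mm over their backs; the gripper's body (76 mm by 85 mm) begins 54 mm behind the grasp point. The pads swing forward as they close: fully open they stand 13 mm farther back than shut.
Start: joints at [68.022, 21.939, 2.515, 91.553, -1.026, 66.532, -2.859], TCP at [0.183, -0.624, 0.231] pointing down, gripper open.
Joint ranges: [-149.38, 149.38], [-23.57, 123.04], [-84.95, 90], [0, 143.3], [-89.99, 269.99], [3.08, 112.72], [-163.45, 163.45]. Speed limits (degrees/s): [159.86, 159.86, 180, 180, 180, 180, 180].

### API

Orientations are given as [roll, pitch, yaw] about the fixed x, y, z axes, in that order (R = Rz(yaw) Ry(pitch) Rx(roll)).
In Python, from plant import env gives the robot as it stands.
- The arm moves only by the tool servo_tool, never from a script. Its argument "increments" is a list of rows, each a list of 7 numbers: the closure, from 0 (fully open) to 1 (shut), then the shift along the tool's x, y, z each as a share of 0.03 m, from -1 to 1, then the turn, a rotation vector about the tool's x, y, z each as a share of 0.1 rad, from -1 to 1. In form: [[fingers, tx, ty, tz, rx, ry, rz], ...]. A call has exactly 8 rows; each row shifts and turns the commanded pose from where the row before left it, along the tool's axes as they then stand; what a row does not reach is not made up. A row lasts 1/8 s, in which the tool goes at most 62.5 mm and 10.7 degrees, less where a joint would pass 70% of its speed; a pose out of reach is approached as far as the arm can. A call with a number of a shift or a turn outside -1 to 1 is refused whole. A call with a gripper value outside its range is refused whole. The fingers move at their own pace and stop on an object; "grip_force" is the grip in N (left out, the last holds). Time passes only in rows, so rows that do not move let the fingers close, or fill a call up. It gives the time, the measured TCP pose, the force and the opening at its end, in the units of the state.
- env.get_state(): the state, without advancing time (a new reading comes with each control period).
- env.camera(name): name is "side" or "top"; returns a dict with "color" (480x640x3 uint8, red, green, blue), "mtx" (3x3 intrinsics, pixels), "world_from_camera" (4x4, takes a point from camera to world coordinates). Camera axes: x right, y up, looking along -z (the intrinsics and any distortion apply to the point x, -y, -z); pixel columns grow to the right and rows downward; lengths in m; the calibration is good to about 2 mm. A picture is of the moment at which its call begins. There is no depth.
- env.close_job(): hands the job in, once; it reports no verdict.
The state is a dict: "clock": time; "q": joint angles; "dq": joint speeds; "joint_efforts": joint torques, N m; "eef_pos": TCP position; "ee_rot": TCP orientation; "contact_force": force on the tool from outside, world axes, zero at the start; "wrist_torque": the same for the moment, N m; "opening": finger opening in m.
Only numpy, scipy, OpenCV 4.12 (cv2) and the standard library are available. Lean on these libraries where they do the work, as an engineer would, in place of code of your own. Each camera call takes 0.05 s, during which the arm holds its last target.

### The job

Take the taller filter panel, the one with the pull tab, out of the carton and slide it down into the slot in the dust extractor's top until its flange sits on the deck, guiding it down rather than dropping it. Then lift the hinged hood by its bar until the wing-nut stud stands exactly at the set clip on the quadrant, and finish while holding it there so that I can tighten the slack nut. Do not shift the clip or the other parts on the bench.

Things in the scene. Friction and masses are not known exactly. Their poses are not given: they have to be found in the camera images.
- filter_tab (a point): centre of the pull tab of the tall filter panel: upright slab, bright metal frame, white pleats, 150 (its x) x 18 (y) x 105 mm tall, foot edges relieved 2 mm, 0.18-0.35 kg. On top a flange 172 x 40 x 4 mm, on its middle the tab, 60 (x) x 12 (y) x 42 mm tall. Point: 21 mm above the flange's top face, 25 above its underside, 130 above the foot. Same either way round
- carton: open cardboard carton 170 (x) x 96 (y) mm, walls 62 mm high, fixed to the bench. Two pockets side by side, 24 mm wide, their middles 47 mm apart in y, floors 4 mm up: the tall filter panel stands in one, the low panel in the other, both along x. Origin: centre of its underside
- slot (a point): middle of the slot's mouth, at deck height (155 mm) in the flat top of the extractor, a fixed grey metal box 340 x 240 mm. x along the slot, y across, z up. Slot 154 (x) x 21.5 (y) x 114 mm deep, mouth bevelled 4 mm at 45 deg. Panel home: it hangs on its flange, tab point 25 mm above this point. Deck nearly flat for 100 mm to +y (a 20 mm switch knob 107 mm off); the shut hood lies to -y
- hood_hinge (a point): middle of the hood's hinge line, which runs along the slot's x; 36 mm from the slot's middle towards its -y, 7 mm above the deck
- hood_handle (a point): middle of the hood's bar handle: round steel bar, 12 mm thick, 100 mm long, parallel to the hinge, a leg at each end; 135 mm from the hinge line, 42 mm above the hood's sheet. Hood: aluminium sheet 220 (along the hinge) x 155 x 3 mm, from the hinge to the slot's -y side, shut and level at the start. This frame turns with it; shut, its axes are the slot's; -y runs to the free edge
- hood (a joint): angle of the hood in rad, 0 = shut and level, growing as its free edge rises (stop at 1.4). A free hinge: the hood (0.4-0.65 kg) falls shut when let go. Its stud with the wing nut, at its far (+x) end, 105 mm from the hinge line, runs in the quadrant's curved slot
- set_clip (a joint): angle of the set clip in rad, measured as the hood's: the hood is at the mark when hood equals this. 0.55 to 0.95. Clamped by its screw: stays put unless pushed hard
- clip_point (a point): point of the set clip, a steel saddle 20 mm wide, with a knurled screw, on the outer rim of the quadrant, a dark slotted steel arc that stands at the extractor's far (+x) end, centred on the hinge line, 118 mm in radius, its top 290 mm above the bench. Point 111 mm from the hinge line, 125 mm along +x of its middle; -y of this frame points away from the hinge
- low_panel: another filter panel, only 75 mm tall and without a tab, standing in the carton's other pocket; leave. Origin at its foot.
- old_panel: used filter panel with dirty pleats, lying flat, 150 x 105 x 18 mm; leave
- piston_a: engine piston standing crown up, 82 mm across, 57 mm tall; leave
- piston_b: a second such piston; leave
- conrod: connecting rod lying flat, 200 mm long, 22 mm thick; leave
- sprocket: toothed timing sprocket lying flat, 112 mm across, 26 mm thick; leave
- parts_box: closed cardboard box 130 x 90 x 55 mm; leave
- wrench: steel spanner 170 mm long; leave
Not all that is in view belongs to the job. Leave any pink look-alike of the part that bears filter_tab alone.

How it is judged (in metres and radians):
On the way, in this order (a step that is already met when the one before it is completed fails the run):
1. the tall filter panel is fully home in the slot, with the hood still down (z of filter_tab in the frame of slot below 0.028 m and horizontal distance between filter_tab and slot below 0.008 m and angle between filter_tab's own z axis and vertical below 0.06 rad and angle between the x axis of filter_tab and the x axis of slot, either way round below 0.06 rad and value of joint hood below 0.15 rad), for 0.2 s.
2. the hood has been raised to the clip, held by the gripper (angle between the y axis of hood_handle and the y axis of clip_point, either way round below 0.06 rad and contact force between the fingers and hood above 0.5 N), for 0.2 s.
At the end, for the whole second after the job is handed in: Tall panel home: tab point under 28 mm above the slot mouth, within 8 mm of its middle, square and upright to 0.06 rad, untouched by the fingers. Hood within 0.06 rad of the set clip, still (under 0.15 rad/s), carried by the fingers (over 0.5 N), not propped by the panel, through the last second (all of step 2 and z of filter_tab in the frame of slot below 0.028 m and horizontal distance between filter_tab and slot below 0.008 m and angle between filter_tab's own z axis and vertical below 0.06 rad and angle between the x axis of filter_tab and the x axis of slot, either way round below 0.06 rad and velocity of joint hood between -0.15 and 0.15 rad/s and contact force between the fingers and filter below 0.3 N and contact force between filter and hood below 0.3 N); the arm keeps its last pose, push and grip.
It fails at once if the filter panel is let drop (moving faster than 0.4 m/s out of the fingers) (contact force between the fingers and filter below 0.05 N and linear speed of filter above 0.4 m/s).
It fails at once if the set clip is shifted by more than 4 mm (distance of clip_point from where it was at the start of the episode above 0.004 m).
It fails at once if a part on the bench, or the low panel, is moved by more than 40 mm (distance of any of low_panel, old_panel, piston_a, piston_b, conrod, sprocket, parts_box, wrench from where it was at the start of the episode above 0.04 m).
It also fails if it takes over 69 s, if anything falls off the work surface, if the arm or the gripper's body presses on something with over 40 N, if the wrist force passes 120 N, or if a joint passes its speed limit or range.

## Working session

There is one attempt and no reset: what is moved stays moved. The work goes in short steps, Python scripts to look and compute and a tool call to move; the robot and the scene stay as the last step left them, time stands still between calls to the robot, and variables do not carry over. Pictures are saved under pics/ and viewed, and the job is handed in when it is done.

Besides the shell and the picture viewer there is one more tool, called after "Call:" as a command line: name --pt "numbers of a row" for each row, then --argument value for the rest. servo_tool: Moves the arm, as the interface text tells. Shift numbers are shares of 0.03 m and turn numbers shares of 0.1 rad, none past 1 either way. Its arguments: {"type":"object","properties":{"increments":{"type":"array"},"grip_force":{"type":"number"}},"required":["increments"]}

```bash
mkdir -p pics; ls
python3 - <<'E'
from plant import env
import cv2
s=env.get_state()
print({k:s[k] for k in('clock','q','eef_pos','ee_rot','contact_force','opening')},env.grip_depth)
for n in('side','top'):
    c=env.camera(n); cv2.imwrite(f'pics/{n}0.png',c['color'][:,:,::-1]); print(n,c['mtx'].tolist(),c['world_from_camera'].round(4).tolist(),[k for k in c])
E
```

```text
pics
{'clock': 0.0, 'q': array([68.02151985, 21.99409665,  2.51096603, 91.64831882, -1.02578188,
       66.52988975, -2.86079621]), 'eef_pos': array([ 0.18298909, -0.62274268,  0.22986896]), 'ee_rot': array([ 1.79992234e+02,  1.49624926e-01, -7.36217944e+01]), 'contact_force': array([-0.49250473,  0.44921882,  0.23126584]), 'opening': 0.08537610037142314} -0.0187
side [[463.5959503689045, 0.0, 312.9376831525533], [0.0, 463.5959503689045, 232.79837112419844], [0.0, 0.0, 1.0]] [[0.9985, 0.0248, -0.0498, 0.4506], [-0.0529, 0.6983, -0.7138, -0.7789], [0.0171, 0.7153, 0.6986, 0.9219], [0.0, 0.0, 0.0, 1.0]] ['color', 'mtx', 'world_from_camera']
top [[583.9527157310777, 0.0, 320.60351112031685], [0.0, 583.9527157310777, 238.05754462130375], [0.0, 0.0, 1.0]] [[0.0236, 0.9807, -0.1941, 0.2111], [-0.9997, 0.0254, 0.0069, 0.0076], [0.0117, 0.1939, 0.9809, 1.7874], [0.0, 0.0, 0.0, 1.0]] ['color', 'mtx', 'world_from_camera']
```

View pics/side0.png

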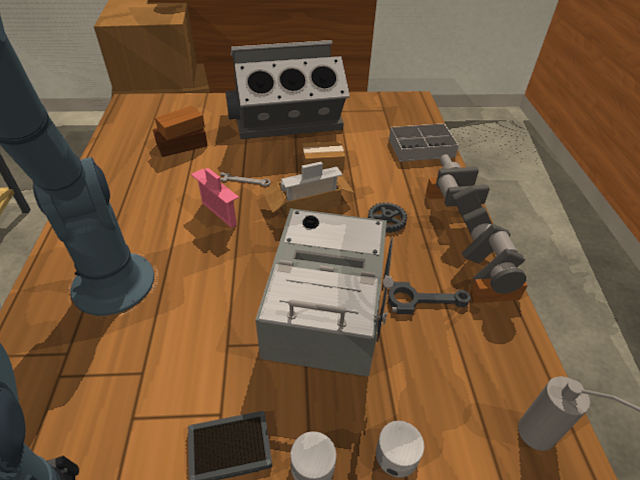

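View pics/top0.png

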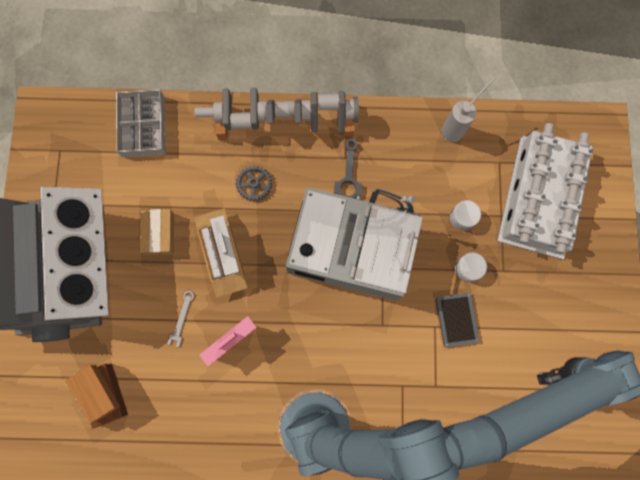

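The side view shows the extractor around (325,280) with its slot at (330,257). The hood bar is at (318,306) and the white panel with the tab is near (311,180). A pink look-alike is at (214,195). In the top view the carton is at (220,252), the slot at (350,238) and the quadrant at (390,197). Next I'll enlarge these areas.

Run:
```python
import cv2,numpy as np
s=cv2.imread('pics/side0.png');t=cv2.imread('pics/top0.png')
def crop(im,x,y,w,h,k,n): cv2.imwrite(n,cv2.resize(im[y:y+h,x:x+w],None,fx=k,fy=k,interpolation=cv2.INTER_CUBIC))
crop(s,250,135,150,110,5,'pics/c1.png')
crop(s,250,195,160,120,5,'pics/c2.png')
crop(t,190,200,80,100,6,'pics/c3.png')
crop(t,280,180,150,120,5,'pics/c4.png')
```

```text
(no output)
```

View pics/c1.png

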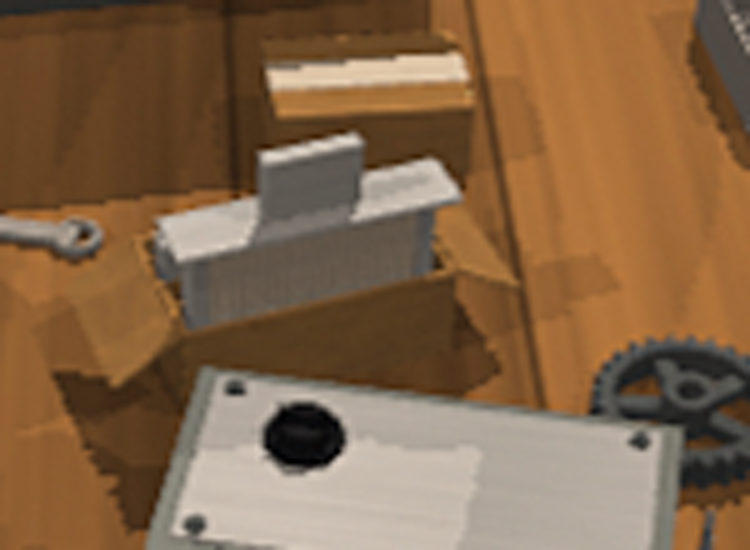

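View pics/c2.png

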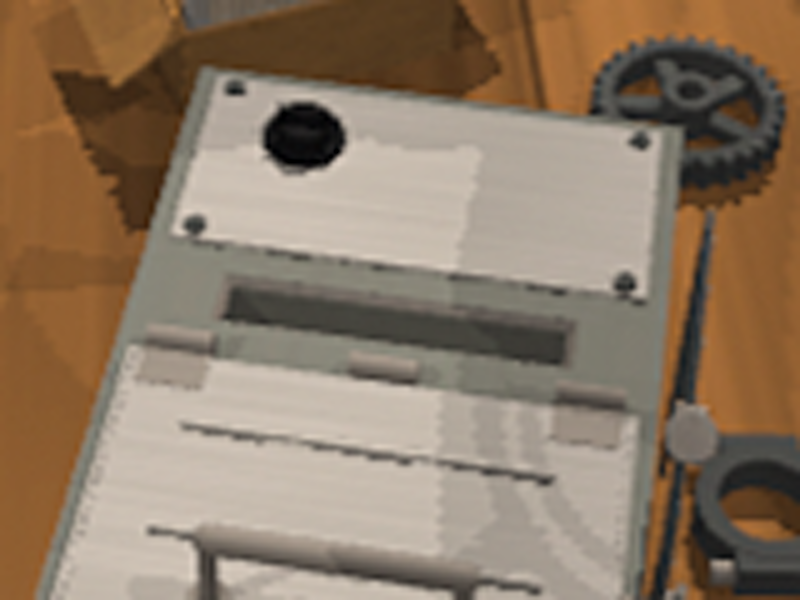

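View pics/c3.png

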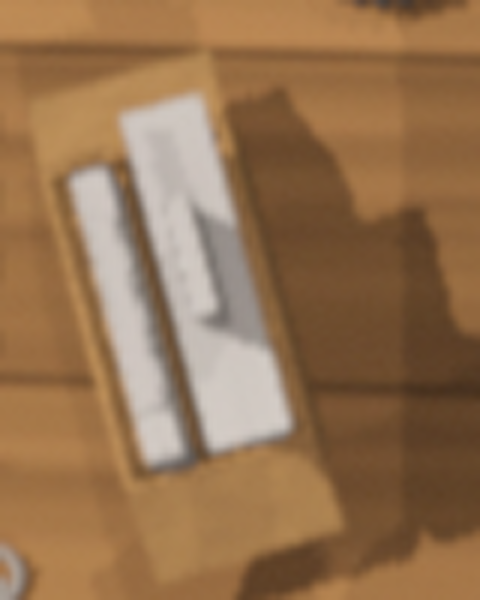

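View pics/c4.png

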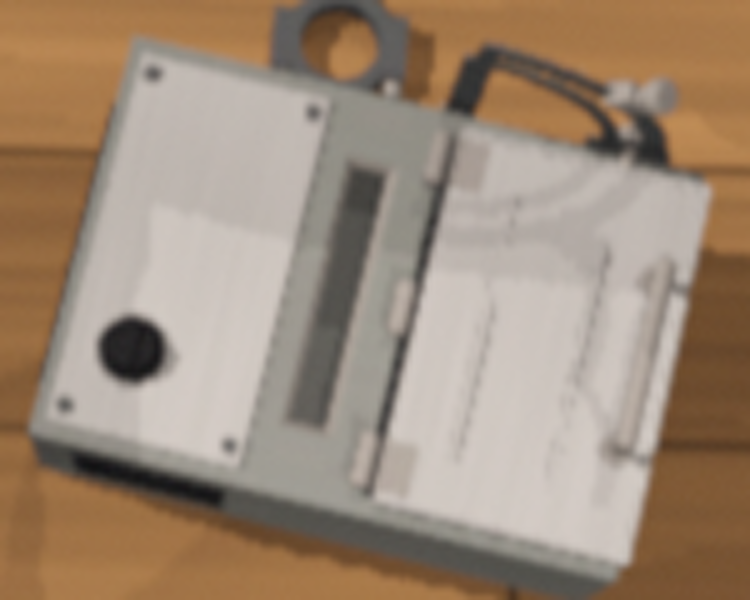

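```bash
cat > h.py <<'E'
import numpy as np,cv2
from plant import env
K={};T={}
K['side']=np.array([[463.5959503689045,0,312.9376831525533],[0,463.5959503689045,232.79837112419844],[0,0,1]])
K['top']=np.array([[583.9527157310777,0,320.60351112031685],[0,583.9527157310777,238.05754462130375],[0,0,1]])
for n in K:
    f=f'cal_{n}.npy'
    try: T[n]=np.load(f)
    except Exception:
        T[n]=np.array(env.camera(n)['world_from_camera']);np.save(f,T[n])
def ray(n,p):
    d=np.array([(p[0]-K[n][0,2])/K[n][0,0],-(p[1]-K[n][1,2])/K[n][1,1],-1.]);d=T[n][:3,:3]@d
    return T[n][:3,3],d/np.linalg.norm(d)
def onz(n,p,z):
    o,d=ray(n,p);return o+d*(z-o[2])/d[2]
def tri(ps,pt):
    A=[];b=[]
    for n,p in(('side',ps),('top',pt)):
        o,d=ray(n,p);P=np.eye(3)-np.outer(d,d);A.append(P);b.append(P@o)
    x=np.linalg.lstsq(np.vstack(A),np.hstack(b),rcond=None)[0]
    e=[np.linalg.norm(A[i]@x-b[i])for i in(0,1)]
    return x,e
def proj(n,X):
    c=T[n][:3,:3].T@(np.asarray(X)-T[n][:3,3]);return K[n][0,0]*c[0]/-c[2]+K[n][0,2],-K[n][1,1]*c[1]/-c[2]+K[n][1,2]
def u(c,o,k): return ((c[0]+.5)/k-.5+o[0],(c[1]+.5)/k-.5+o[1])
E
python3 - <<'E'
from h import *
np.set_printoptions(precision=4,suppress=True)
c1=lambda *p:u(p,(250,135),5);c2=lambda *p:u(p,(250,195),5);c3=lambda *p:u(p,(190,200),6);c4=lambda *p:u(p,(280,180),5)
def quad(n,pts,z):
    P=np.array([onz(n,p,z) for p in pts]);print(n,P[:,:2].tolist(),'c',P.mean(0),[np.linalg.norm(P[i]-P[i-1]).round(4) for i in range(4)])
    for i,j in((0,3),(1,2),(0,1),(3,2)):
        d=P[i]-P[j];print('  ang',np.degrees(np.arctan2(d[1],d[0])).round(2),end='')
    print()
print('slot');quad('top',[c4(345,160),c4(388,168),c4(323,430),c4(285,425)],.155)
quad('side',[c2(220,275),c2(578,322),c2(570,368),c2(218,318)],.155)
print('flange');quad('top',[c3(120,112),c3(205,93),c3(297,430),c3(212,455)],.113)
quad('side',[c1(157,218),c1(440,158),c1(463,197),c1(180,262)],.113)
print('deck plate screws tri')
for a,b in(((235,88),(65,404)),((640,140),(153,73)),((625,283),(313,112)),((195,223),(229,446))):
    print(tri(c2(*a),c4(*b)))
print('knob/clip')
print(tri(c2(692,432),c4(660,95)))
E
```

```text
slot
top [[0.6138791199672835, -0.08266426380299449], [0.6098015659522683, -0.10747393448700886], [0.45665993114887443, -0.07247593327580686], [0.45896829919368953, -0.0509538710225618]] c [ 0.5348 -0.0784  0.155 ] [np.float64(0.1581), np.float64(0.0251), np.float64(0.1571), np.float64(0.0216)]
  ang -11.57  ang -12.87  ang 80.67  ang 83.88
side [[0.45826584204157406, -0.048439864078003825], [0.6180651184175463, -0.08343801986403976], [0.6108682513536363, -0.11059144420536904], [0.4567557421851921, -0.0749850836733762]] c [ 0.536  -0.0794  0.155 ] [np.float64(0.0266), np.float64(0.1636), np.float64(0.0281), np.float64(0.1582)]
  ang 86.74  ang 75.16  ang 167.65  ang 166.99
flange
top [[0.5933423620578855, 0.3230121094384095], [0.6039797698302123, 0.282044343044192], [0.4388154072783421, 0.22862114713704823], [0.42569807880341326, 0.2687449200611273]] c [0.5155 0.2756 0.113 ] [np.float64(0.1762), np.float64(0.0423), np.float64(0.1736), np.float64(0.0422)]
  ang 17.94  ang 17.92  ang 104.56  ang 108.1
side [[0.42948145435108837, 0.2721266056708509], [0.5953744335234772, 0.32431555826800507], [0.6051946044740752, 0.28637699051059595], [0.4420689541174768, 0.23199258256587862]] c [0.518  0.2787 0.113 ] [np.float64(0.0421), np.float64(0.1739), np.float64(0.0392), np.float64(0.172)]
  ang 107.41  ang 104.51  ang -162.54  ang -161.56
deck plate screws tri
(array([0.4678, 0.0736, 0.1598]), [np.float64(0.0007522289420470085), np.float64(0.0007522289420469933)])
(array([0.6621, 0.0291, 0.16  ]), [np.float64(0.0007659498736570429), np.float64(0.0007659498736567217)])
(array([ 0.6414, -0.0636,  0.1585]), [np.float64(0.00045995116500441465), np.float64(0.00045995116500465)])
(array([ 0.4465, -0.0194,  0.1596]), [np.float64(0.0009466055164217466), np.float64(0.000946605516421857)])
knob/clip
(array([ 0.6262, -0.245 ,  0.2718]), [np.float64(0.0006943535713407089), np.float64(0.0006943535713404065)])
```

The panel to take is the white/metal one with the tab at side (311,180) / top (222,245). It stands in the carton next to the low panel, and the one at side (214,195) is pink, so I leave that alone. Crop c1 confirms it: tab, flange and pleats are all visible.

The slot is near (0.535,-0.079) with yaw about -12.8°, and the clip is at roughly 0.80 rad. I'll take the bar reading now and plan the first move.

```bash
cat >> h.py <<'E'
from scipy.spatial.transform import Rotation as Ro
np.set_printoptions(precision=4,suppress=True)
def tgt(pos,yaw,tilt=None):
    return np.array(pos),Ro.from_euler('xyz',[180,0,yaw],degrees=True)
def plan(pos,yaw,n,cur=None):
    s=env.get_state()
    p=np.array(s['eef_pos']);R=Ro.from_euler('xyz',s['ee_rot'],degrees=True)
    pt,Rt=tgt(pos,yaw)
    rv=(R.inv()*Rt).as_rotvec()
    print('clk',s['clock'],'pos',p,'rot',np.array(s['ee_rot']),'F',np.array(s['contact_force']),'open',s['opening'])
    print('tool delta mm',R.inv().apply(pt-p)*1e3,'rot mrad',rv*1e3)
    print(f'per row ({n}):',(R.inv().apply(pt-p)/n/.03).round(3),(rv/n/.1).round(3))
E
python3 - <<'E'
from h import *
c4=lambda *p:u(p,(280,180),5)
t=cv2.imread('pics/side0.png');cv2.imwrite('pics/c5.png',cv2.resize(t[270:350,250:400],None,fx=5,fy=5,interpolation=cv2.INTER_CUBIC))
cv2.imwrite('pics/c6.png',cv2.resize(cv2.imread('pics/top0.png')[170:230,360:430],None,fx=8,fy=8,interpolation=cv2.INTER_CUBIC))
plan((.40,-.40,.40),-73.6,12)
E
```

```text
clk 0.2 pos [ 0.1831 -0.623   0.2304] rot [179.995    0.0998 -73.6175] F [ 0.2257 -0.259   0.0718] open 0.08536303115556906
tool delta mm [-153.104  -270.9873 -169.3845] rot mrad [ 0.0871  1.7426 -0.3056]
per row (12): [-0.425 -0.753 -0.471] [ 0.     0.001 -0.   ]
```

View pics/c5.png

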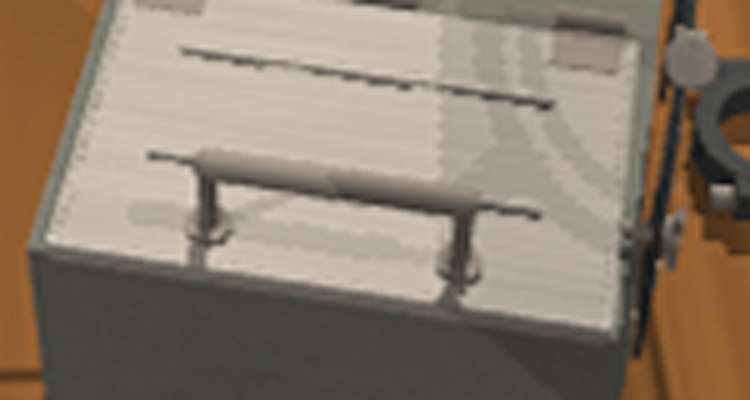

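View pics/c6.png

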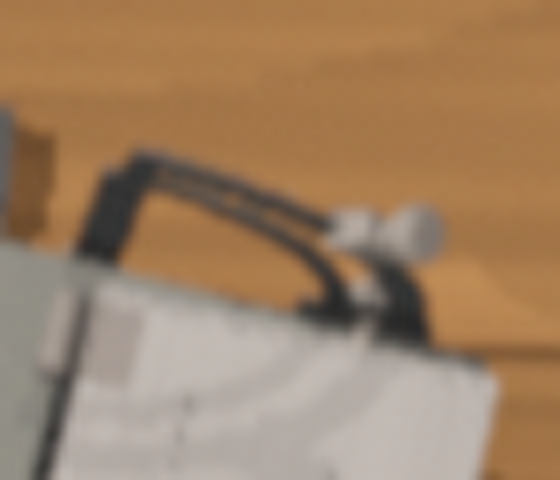

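Crop c5 shows the bar from (200,162) to (480,202) in crop pixels, with the clip knob at (692,55). Crop c6 shows the clip knob at (415,232) and the saddle at (352,228).

Run:
```python
from h import *
c4=lambda *p:u(p,(280,180),5);c5=lambda *p:u(p,(250,270),5);c6=lambda *p:u(p,(360,170),8)
b=tri(c5(340,182),c4(643.5,357));print('bar',b)
k=tri(c5(692,57),c6(415,232));print('knob',k)
a=np.radians(-12.8);X=np.array([np.cos(a),np.sin(a),0]);Y=np.array([-np.sin(a),np.cos(a),0])
S=np.array([.5354,-.079,.155]);H=S-.036*Y+[0,0,.007];print('H',H)
for nm,P in(('bar',b[0]),('knob',k[0])):
    d=P-H;print(nm,'x',d@X,'out',-d@Y,'z',d[2],'ang',np.arctan2(d[2],-d@Y))
# stud and clip pts expected
for th in(.7,.8,.9):
    P=H+X*.125+.111*(-Y*np.cos(th)+[0,0,np.sin(th)])
    print(th,'clip pt side',proj('side',P),'top',proj('top',P))
```

```text
bar (array([ 0.4973, -0.2459,  0.204 ]), [np.float64(0.002826735690658415), np.float64(0.002826735690658688)])
knob (array([ 0.6264, -0.2447,  0.2714]), [np.float64(0.000649287325519309), np.float64(0.000649287325518556)])
H [ 0.5274 -0.1141  0.162 ]
bar x -0.00018618063080957115 out 0.1352371760226374 z 0.041962301098596694 ang 0.30086723975936497
knob x 0.1253939892609071 out 0.10540099737974995 z 0.10938803913481718 ang 0.8039586261482732
0.7 clip pt side (np.float64(385.46618104304315), np.float64(285.62681648950877)) top (np.float64(401.8889671053762), np.float64(200.25712141635756))
0.8 clip pt side (np.float64(386.23704633535004), np.float64(279.88538215290646)) top (np.float64(399.637597119951), np.float64(198.83238064480207))
0.9 clip pt side (np.float64(386.977781806597), np.float64(274.1085719079873)) top (np.float64(397.04741223120345), np.float64(197.40250148403814))
```

Call:
servo_tool --pt "0 -0.425 -0.75 -0.5 0 0 0" --pt "0 -0.425 -0.75 -0.5 0 0 0" --pt "0 -0.425 -0.75 -0.5 0 0 0" --pt "0 -0.425 -0.75 -0.5 0 0 0" --pt "0 -0.425 -0.75 -0.5 0 0 0" --pt "0 -0.425 -0.75 -0.5 0 0 0" --pt "0 -0.425 -0.75 -0.5 0 0 0" --pt "0 -0.425 -0.75 -0.5 0 0 0"

```text
clock: 1.2
eef_pos: [0.3276, -0.4742, 0.3515]
ee_rot: [180.0, 0.0, -73.6]
contact_force: [0.4, -1.2, -0.2]
opening: 0.0852
```

Run:
```python
from h import *
plan((.517,.277,.38),-72.1,32)
```

```text
clk 1.2 pos [ 0.3276 -0.4742  0.3515] rot [179.9908   0.0263 -73.6262] F [ 0.4489 -1.1897 -0.2244] open 0.08515216443158338
tool delta mm [-667.3482 -393.4994  -28.2585] rot mrad [  0.1538   0.4618 -26.6374]
per row (32): [-0.695 -0.41  -0.029] [ 0.     0.    -0.008]
```

Call:
servo_tool --pt "0 -0.85 -0.55 -0.06 0 0 0" --pt "0 -0.85 -0.55 -0.06 0 0 0" --pt "0 -0.85 -0.55 -0.06 0 0 0" --pt "0 -0.85 -0.55 -0.06 0 0 0" --pt "0 -0.85 -0.55 -0.06 0 0 0" --pt "0 -0.85 -0.55 -0.06 0 0 0" --pt "0 -0.85 -0.55 -0.06 0 0 0" --pt "0 -0.85 -0.55 -0.06 0 0 0"

```text
clock: 2.2
eef_pos: [0.3963, -0.241, 0.3656]
ee_rot: [180.0, 0.0, -73.6]
contact_force: [-1.2, -0.1, -0.3]
opening: 0.0854
```

Call:
servo_tool --pt "0 -0.85 -0.5 -0.06 0 0 0" --pt "0 -0.85 -0.5 -0.06 0 0 0" --pt "0 -0.85 -0.5 -0.06 0 0 0" --pt "0 -0.85 -0.5 -0.06 0 0 0" --pt "0 -0.85 -0.5 -0.06 0 0 0" --pt "0 -0.85 -0.5 -0.06 0 0 0" --pt "0 -0.85 -0.5 -0.06 0 0 0" --pt "0 -0.85 -0.5 -0.06 0 0 0"

```text
clock: 3.2
eef_pos: [0.4538, -0.0116, 0.38]
ee_rot: [180.0, -0.0, -73.6]
contact_force: [-0.5, 0.2, 0.9]
opening: 0.0857
```

Run:
```python
from h import *
plan((.517,.277,.38),-72.1,12)
```

```text
clk 3.2 pos [ 0.4538 -0.0116  0.38  ] rot [179.9877  -0.0122 -73.6262] F [-0.4813  0.2117  0.9121] open 0.08566664916921624
tool delta mm [-259.0802 -141.9624   -0.0883] rot mrad [  0.2178  -0.2101 -26.6374]
per row (12): [-0.72  -0.394 -0.   ] [ 0.    -0.    -0.022]
```

Call:
servo_tool --pt "0 -0.86 -0.47 0 0 0 -0.03" --pt "0 -0.86 -0.47 0 0 0 -0.03" --pt "0 -0.86 -0.47 0 0 0 -0.03" --pt "0 -0.86 -0.47 0 0 0 -0.03" --pt "0 -0.86 -0.47 0 0 0 -0.03" --pt "0 -0.86 -0.47 0 0 0 -0.03" --pt "0 -0.86 -0.47 0 0 0 -0.03" --pt "0 -0.86 -0.47 0 0 0 -0.03"

```text
clock: 4.2
eef_pos: [0.5016, 0.2185, 0.3799]
ee_rot: [180.0, -0.0, -72.3]
contact_force: [-0.1, -0.2, -0.5]
opening: 0.0859
```

Call:
servo_tool --pt "0 -0.85 -0.45 0.6 0 0 -0.03" --pt "0 -0.85 -0.45 0.7 0 0 0" --pt "0 0 0 0.8 0 0 0" --pt "0 0 0 0.8 0 0 0" --pt "0 0 0 0.8 0 0 0" --pt "0 0 0 0.5 0 0 0" --pt "0 0 0 0 0 0 0" --pt "0 0 0 0 0 0 0"

```text
clock: 5.2
eef_pos: [0.5122, 0.2751, 0.2551]
ee_rot: [-179.9, 0.0, -72.1]
contact_force: [0.9, -0.4, 0.4]
opening: 0.0854
```

Run:
```python
from h import *
plan((.517,.277,.1215),-72.1,8)
for n in('side','top'):
    im=env.camera(n)['color'][:,:,::-1]; cv2.imwrite(f'pics/{n}1.png',im)
    x,y=(250,100) if n=='side' else (170,180)
    cv2.imwrite(f'pics/{n}1c.png',cv2.resize(im[y:y+120,x:x+150],None,fx=5,fy=5,interpolation=cv2.INTER_CUBIC))
```

```text
clk 5.2 pos [0.5122 0.2751 0.2551] rot [-179.9039    0.0233  -72.0782] F [ 0.9352 -0.4348  0.3776] open 0.08541686046094746
tool delta mm [ -0.29    -4.9663 133.6134] rot mrad [-1.6763  0.4064  0.3804]
per row (8): [-0.001 -0.021  0.557] [-0.002  0.001  0.   ]
```

View pics/side1c.png

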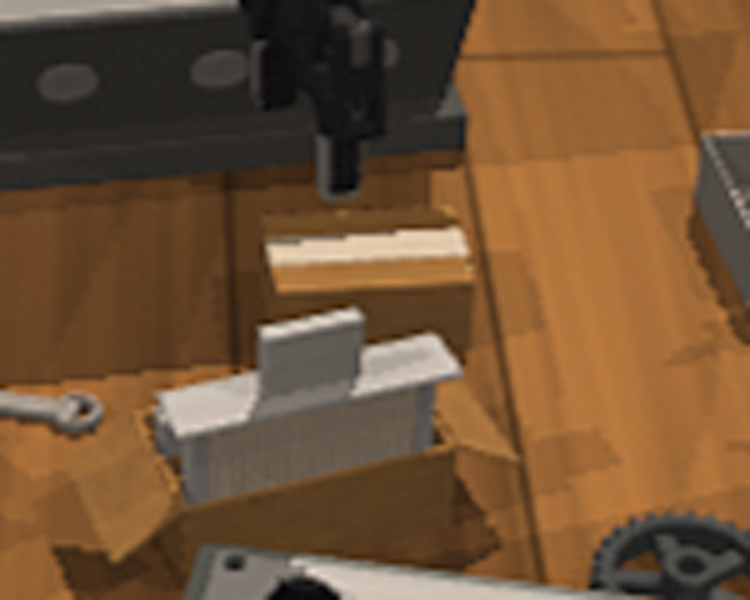

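View pics/top1c.png

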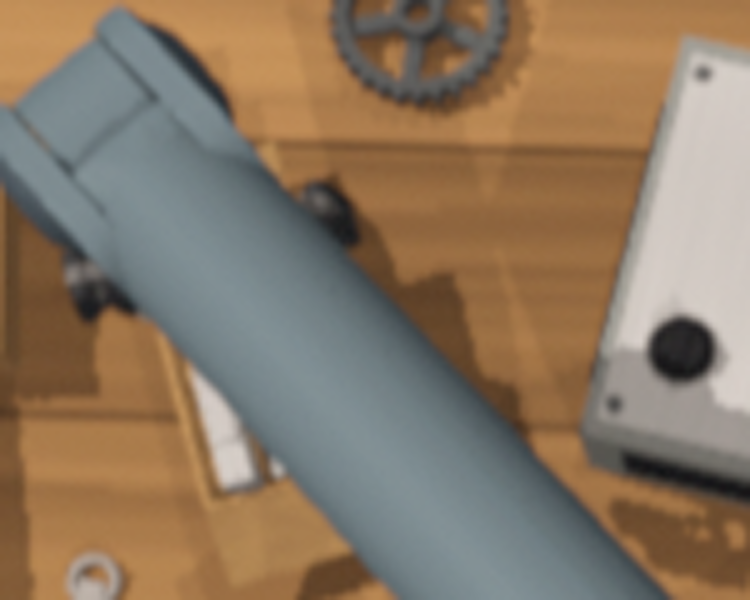

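The side crop shows the finger at (338,195) in line above the tab at (310,350). The top view has the forearm covering the carton, so I'll check after the descent with the side view and the force.

Call:
servo_tool --pt "0 0 -0.08 0.8 0 0 0" --pt "0 0 -0.08 0.8 0 0 0" --pt "0 0 0 0.8 0 0 0" --pt "0 0 0 0.7 0 0 0" --pt "0 0 0 0.6 0 0 0" --pt "0 0 0 0.5 0 0 0" --pt "0 0 0 0.25 0 0 0" --pt "0 0 0 0 0 0 0"

```text
clock: 6.3
eef_pos: [0.516, 0.2761, 0.1202]
ee_rot: [180.0, 0.0, -72.1]
contact_force: [0.4, 0.1, 1.0]
opening: 0.0854
```

Run:
```python
from h import *
plan((.517,.277,.1215),-72.1,8)
im=env.camera('side')['color'][:,:,::-1]; x,y=(250,110)
cv2.imwrite(f'pics/side2c.png',cv2.resize(im[y:y+100,x:x+130],None,fx=6,fy=6,interpolation=cv2.INTER_CUBIC))
```

```text
clk 6.3 pos [0.516  0.2761 0.1202] rot [179.958    0.0011 -72.0724] F [0.369  0.0788 0.9723] open 0.08540425434260242
tool delta mm [-0.5942 -1.2273 -1.3348] rot mrad [0.7332 0.0193 0.4819]
per row (8): [-0.002 -0.005 -0.006] [0.001 0.    0.001]
```

View pics/side2c.png

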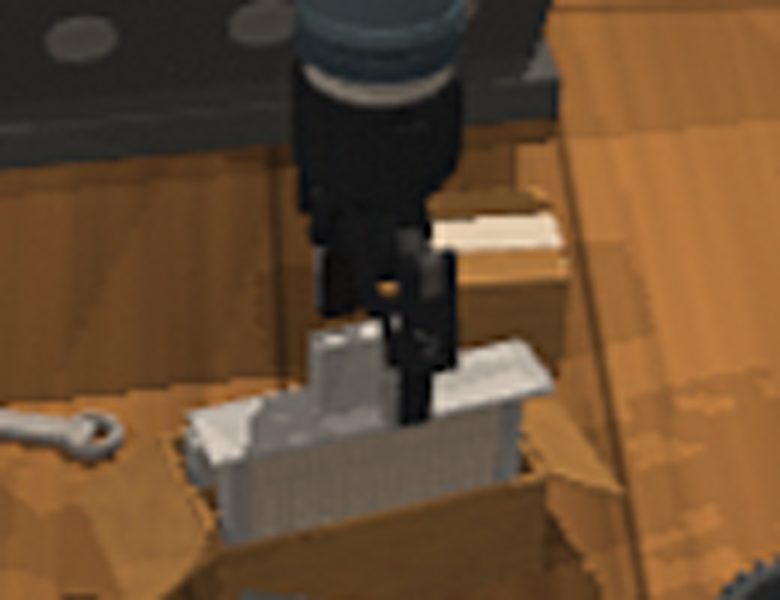

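Run:
```python
from h import *
d=np.array([np.cos(np.radians(-72.1)),np.sin(np.radians(-72.1)),0])
P=np.array([.516,.2761,.1333])
for k in(0,.043,.05): 
    q=proj('side',P+k*d);print(k,(q[0]-250)*6,(q[1]-110)*6)
q=proj('side',[.517,.277,.155]);print((q[0]-250)*6,(q[1]-110)*6)
```

```text
0 369.0779590376346 366.06897097087017
0.043 402.3060953687359 419.2407633250318
0.05 407.8562816823181 428.1221929439563
371.8260027205555 327.1133276145776
```

The side view shows the near finger tip at (413,420), and the projection puts it at (405,425). The jaws straddle the tab centrally, so I'll close them.

Call:
servo_tool --pt "0.5 0 0 0 0 0 0" --pt "1 0 0 0 0 0 0" --pt "1 0 0 0 0 0 0" --pt "1 0 0 0 0 0 0" --pt "1 0 0 0 0 0 0" --pt "1 0 0 0 0 0 0" --pt "1 0 0 0 0 0 0" --pt "1 0 0 0 0 0 0" --grip_force 70

```text
clock: 7.35
eef_pos: [0.5163, 0.2767, 0.1209]
ee_rot: [-180.0, 0.0, -72.1]
contact_force: [-0.5, 1.4, 2.2]
opening: 0.0113
```

Call:
servo_tool --pt "1 0 0 -0.3 0 0 0" --pt "1 0 0 -0.4 0 0 0" --pt "1 0 0 -0.4 0 0 0" --pt "1 0 0 -0.4 0 0 0" --pt "1 0 0 -0.5 0 0 0" --pt "1 0 0 -0.5 0 0 0" --pt "1 0 0 -0.5 0 0 0" --pt "1 0 0 -0.4 0 0 0"

```text
clock: 8.35
eef_pos: [0.5164, 0.2763, 0.2239]
ee_rot: [-179.9, 0.0, -72.1]
contact_force: [-0.1, -0.1, -2.9]
opening: 0.0113
```

Call:
servo_tool --pt "1 0 0 -0.5 0 0 0" --pt "1 0 0 -0.5 0 0 0" --pt "1 0 0 -0.5 0 0 0" --pt "1 0 0 -0.5 0 0 0" --pt "1 0 0 -0.5 0 0 0" --pt "1 0 0 -0.5 0 0 0" --pt "1 0 0 -0.2 0 0 0" --pt "1 0 0 0 0 0 0"

```text
clock: 9.35
eef_pos: [0.5164, 0.2763, 0.3191]
ee_rot: [-180.0, 0.0, -72.1]
contact_force: [0.5, -0.2, -4.1]
opening: 0.0114
```

Run:
```python
from h import *
plan((.5354,-.079,.325),-102.8,20)
for n in('side','top'):
    im=env.camera(n)['color'][:,:,::-1]; cv2.imwrite(f'pics/{n}3.png',im)
im=cv2.imread('pics/side3.png');x,y=(240,70)
cv2.imwrite(f'pics/side3c.png',cv2.resize(im[y:y+150,x:x+160],None,fx=4,fy=4,interpolation=cv2.INTER_CUBIC))
```

```text
clk 9.35 pos [0.5164 0.2763 0.3191] rot [-179.9516    0.0063  -72.0757] F [ 0.4611 -0.186  -4.112 ] open 0.011363038360643507
tool delta mm [343.8961  91.2224  -6.0152] rot mrad [ -0.7949   0.3346 536.2407]
per row (20): [ 0.573  0.152 -0.01 ] [-0.     0.     0.268]
```

View pics/side3c.png

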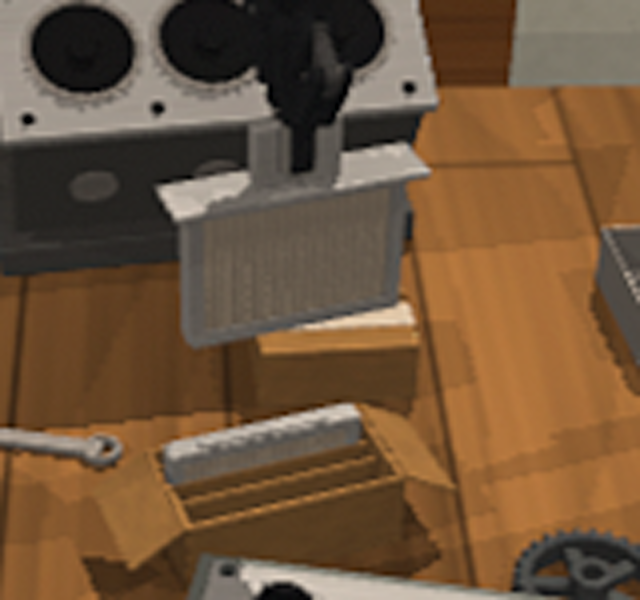

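The panel is held and upright, and the low panel is still in the carton. Now I'll carry it over to the slot.

Call:
servo_tool --pt "1 0.4 0.1 0 0 0 0" --pt "1 0.7 0.19 0 0 0 0" --pt "1 0.75 0.2 0 0 0 0" --pt "1 0.75 0.2 0 0 0 0" --pt "1 0.75 0.2 0 0 0 0" --pt "1 0.75 0.2 0 0 0 0" --pt "1 0.75 0.2 0 0 0 0" --pt "1 0.75 0.2 0 0 0 0"

```text
clock: 10.45
eef_pos: [0.5249, 0.1005, 0.3181]
ee_rot: [179.9, -0.0, -72.1]
contact_force: [-0.8, -0.1, -2.8]
opening: 0.0113
```

Call:
servo_tool --pt "1 0.75 0.2 0 0 0 0" --pt "1 0.75 0.2 0 0 0 0" --pt "1 0.75 0.2 0 0 0 0" --pt "1 0.75 0.2 0 0 0 0" --pt "1 0.75 0.2 0 0 0 0" --pt "1 0.75 0.2 0 0 0 0" --pt "1 0.75 0.2 0 0 0 0" --pt "1 0.5 0.15 0 0 0 0"

```text
clock: 11.45
eef_pos: [0.5335, -0.0783, 0.318]
ee_rot: [179.9, -0.0, -72.2]
contact_force: [0.0, 1.0, -3.3]
opening: 0.011
```

Call:
servo_tool --pt "1 0 0 0 0 0 0.4" --pt "1 0 0 0 0 0 0.8" --pt "1 0 0 0 0 0 0.9" --pt "1 0 0 0 0 0 0.9" --pt "1 0 0 0 0 0 0.9" --pt "1 0 0 0 0 0 0.8" --pt "1 0 0 0 0 0 0.6" --pt "1 0 0 0 0 0 0"

```text
clock: 12.45
eef_pos: [0.5339, -0.0759, 0.3183]
ee_rot: [180.0, 0.0, -102.4]
contact_force: [-0.2, 0.4, -3.4]
opening: 0.0109
```

Run:
```python
from h import *
plan((.5354,-.079,.300),-102.8,8)
```

```text
clk 12.45 pos [ 0.5339 -0.0759  0.3183] rot [ 179.9596    0.0012 -102.3877] F [-0.1533  0.3872 -3.4421] open 0.010934436346180618
tool delta mm [ 2.6594 -2.1708 18.3108] rot mrad [0.7054 0.0181 7.1958]
per row (8): [ 0.011 -0.009  0.076] [0.001 0.    0.009]
```

Call:
servo_tool --pt "1 0.09 -0.07 0 0 0 0.07" --pt "1 0 0 0.2 0 0 0" --pt "1 0 0 0.2 0 0 0" --pt "1 0 0 0.2 0 0 0" --pt "1 0 0 0.2 0 0 0" --pt "1 0 0 0.1 0 0 0" --pt "1 0 0 0 0 0 0" --pt "1 0 0 0 0 0 0"

```text
clock: 13.45
eef_pos: [0.5359, -0.079, 0.2919]
ee_rot: [-180.0, 0.0, -102.8]
contact_force: [0.2, -0.2, -3.4]
opening: 0.0114
```

Run:
```python
from h import *
plan((.5354,-.079,.287),-102.8,8)
for n in('side','top'):
    im=env.camera(n)['color'][:,:,::-1]; cv2.imwrite(f'pics/{n}4.png',im)
im=cv2.imread('pics/side4.png');x,y=(260,130)
cv2.imwrite(f'pics/side4c.png',cv2.resize(im[y:y+150,x:x+150],None,fx=4,fy=4,interpolation=cv2.INTER_CUBIC))
im=cv2.imread('pics/top4.png');x,y=(270,170)
cv2.imwrite(f'pics/top4c.png',cv2.resize(im[y:y+140,x:x+160],None,fx=4,fy=4,interpolation=cv2.INTER_CUBIC))
```

```text
clk 13.45 pos [ 0.5359 -0.079   0.2919] rot [-179.9673    0.0044 -102.8408] F [ 0.1544 -0.1757 -3.3628] open 0.01142927599682096
tool delta mm [0.1064 0.4853 4.8645] rot mrad [-0.5707  0.0762 -0.7128]
per row (8): [0.    0.002 0.02 ] [-0.001  0.    -0.001]
```

View pics/side4c.png

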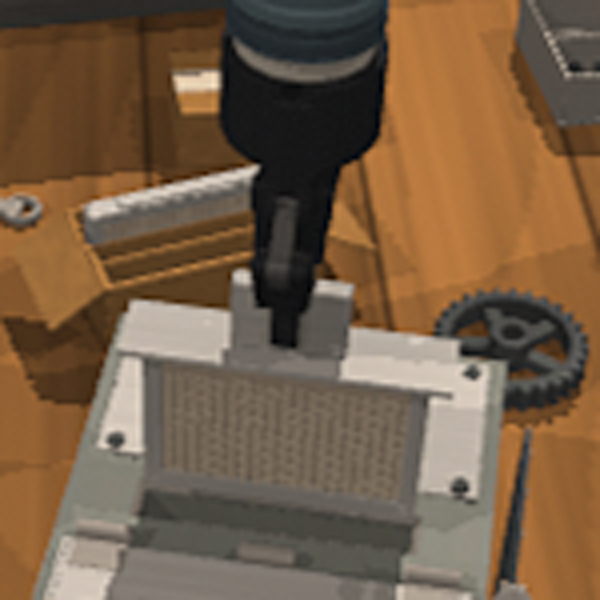

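View pics/top4c.png

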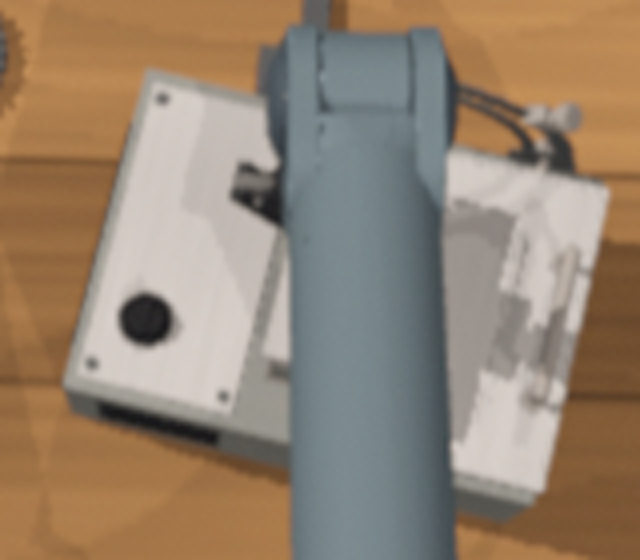

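The side crop shows the panel hanging over the slot. Its flange corners are at (130,300), (462,345), (452,395) and (118,352), and its foot runs from (148,492) to (412,520). I'll work out its offset from the slot.

Run:
```python
from h import *
c=lambda *p:u(p,(260,130),4)
a=np.radians(-12.8);X=np.array([np.cos(a),np.sin(a),0]);Y=np.array([-np.sin(a),np.cos(a),0])
Ss=np.array([.536,-.0794,.155]);E=np.array([.5359,-.079,.2919])
P=[onz('side',c(*p),.284) for p in((130,300),(462,345),(452,393),(118,350))]
m=np.mean(P,0);print(np.array(P));print('flange-centre rel slot (side view) x',(m-Ss)@X,'y',(m-Ss)@Y)
print('yaw',np.degrees(np.arctan2(*(P[1]-P[0])[1::-1])),np.degrees(np.arctan2(*(P[2]-P[3])[1::-1])))
F=[onz('side',c(*p),.175) for p in((148,492),(412,520))];m2=np.mean(F,0)
print('foot front edge',np.array(F),'len',np.linalg.norm(F[1]-F[0]),'rel x',(m2-Ss)@X,'y',(m2-Ss)@Y)
# tab top
Tt=[onz('side',c(*p),.326) for p in((232,272),(354,285))];m3=np.mean(Tt,0);print('tab top x',(m3-Ss)@X,(m3-Ss)@Y,np.linalg.norm(Tt[1]-Tt[0]))
```

```text
[[ 0.4569 -0.041   0.284 ]
 [ 0.6263 -0.0819  0.284 ]
 [ 0.616  -0.1172  0.284 ]
 [ 0.45   -0.0797  0.284 ]]
flange-centre rel slot (side view) x 0.001399729895180763 y -0.00024908920283427257
yaw -13.56918669296994 -12.741218173457037
foot front edge [[ 0.4645 -0.0769  0.175 ]
 [ 0.6078 -0.1032  0.175 ]] len 0.14568166844664715 rel x 0.0025304376590257185 y -0.010371556428890549
tab top x 0.0008897002210638105 0.003740195588069706 0.061084865052811764
```

Call:
servo_tool --pt "1 0 0.03 0.1 0 0 0" --pt "1 0 0 0.15 0 0 0" --pt "1 0 0 0.15 0 0 0" --pt "1 0 0 0.15 0 0 0" --pt "1 0 0 0.15 0 0 0" --pt "1 0 0 0.15 0 0 0" --pt "1 0 0 0.15 0 0 0" --pt "1 0 0 0.1 0 0 0"

```text
clock: 14.55
eef_pos: [0.5347, -0.0788, 0.2582]
ee_rot: [180.0, 0.0, -102.8]
contact_force: [0.2, -0.6, -3.7]
opening: 0.0111
```

Run:
```python
from h import *
plan((.5354,-.079,.167),-102.8,8)
im=env.camera('side')['color'][:,:,::-1];x,y=(260,130)
cv2.imwrite(f'pics/side5c.png',cv2.resize(im[y:y+150,x:x+150],None,fx=4,fy=4,interpolation=cv2.INTER_CUBIC))
```

```text
clk 14.55 pos [ 0.5347 -0.0788  0.2582] rot [ 179.9786    0.0002 -102.8445] F [ 0.1715 -0.6282 -3.7423] open 0.01110922194722541
tool delta mm [ 0.0191 -0.7863 91.1938] rot mrad [ 0.3735  0.0039 -0.7759]
per row (8): [ 0.    -0.003  0.38 ] [ 0.     0.    -0.001]
```

View pics/side5c.png

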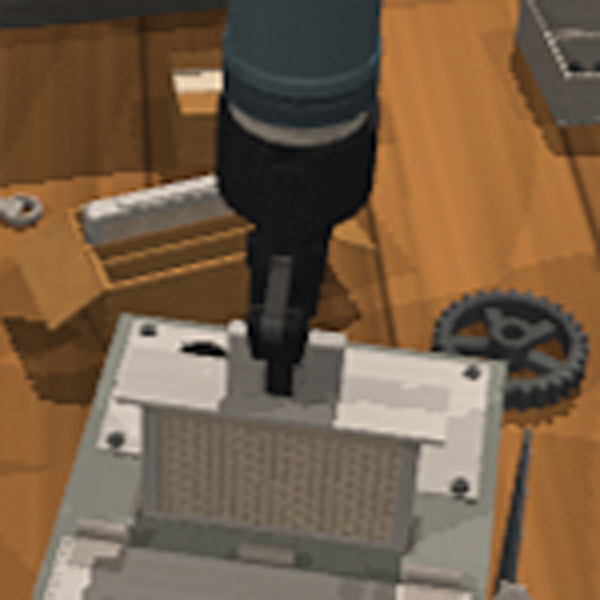

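The foot is about 14 mm into the slot with no extra force. I'll keep lowering.

Call:
servo_tool --pt "1 0 0 0.2 0 0 0" --pt "1 0 0 0.25 0 0 0" --pt "1 0 0 0.25 0 0 0" --pt "1 0 0 0.25 0 0 0" --pt "1 0 0 0.25 0 0 0" --pt "1 0 0 0.25 0 0 0" --pt "1 0 0 0.25 0 0 0" --pt "1 0 0 0.2 0 0 0"

```text
clock: 15.6
eef_pos: [0.5347, -0.0788, 0.201]
ee_rot: [180.0, -0.0, -102.8]
contact_force: [-1.5, 0.1, -3.2]
opening: 0.0108
```

Call:
servo_tool --pt "1 0 0 0.2 0 0 0" --pt "1 0 0 0.15 0 0 0" --pt "1 0 0 0.1 0 0 0" --pt "1 0 0 0.1 0 0 0" --pt "1 0 0 0.1 0 0 0" --pt "1 0 0 0.1 0 0 0" --pt "1 0 0 0.1 0 0 0" --pt "1 0 0 0 0 0 0"

```text
clock: 16.6
eef_pos: [0.5345, -0.0788, 0.1757]
ee_rot: [180.0, -0.0, -102.8]
contact_force: [-0.8, 0.8, -2.3]
opening: 0.0114
```

Run:
```python
from h import *
plan((.5354,-.079,.167),-102.8,8)
```

```text
clk 16.6 pos [ 0.5345 -0.0788  0.1757] rot [ 179.9588   -0.0005 -102.8443] F [-0.7779  0.7999 -2.35  ] open 0.011385593691865845
tool delta mm [-0.0195 -0.8991  8.726 ] rot mrad [ 0.7189 -0.0081 -0.7739]
per row (8): [-0.    -0.004  0.036] [ 0.001 -0.    -0.001]
```

Now the last few millimetres, slowly.

Call:
servo_tool --pt "1 0 0 0.06 0 0 0" --pt "1 0 0 0.06 0 0 0" --pt "1 0 0 0.06 0 0 0" --pt "1 0 0 0.05 0 0 0" --pt "1 0 0 0.05 0 0 0" --pt "1 0 0 0 0 0 0" --pt "1 0 0 0 0 0 0" --pt "1 0 0 0 0 0 0"

```text
clock: 17.6
eef_pos: [0.5349, -0.0788, 0.1678]
ee_rot: [-180.0, 0.0, -102.8]
contact_force: [-0.5, 0.2, -2.8]
opening: 0.0111
```

Run:
```python
from h import *
plan((.5354,-.079,.167),-102.8,8)
im=env.camera('side')['color'][:,:,::-1];x,y=(260,180)
cv2.imwrite(f'pics/side6c.png',cv2.resize(im[y:y+110,x:x+150],None,fx=5,fy=5,interpolation=cv2.INTER_CUBIC))
```

```text
clk 17.6 pos [ 0.5349 -0.0788  0.1678] rot [-179.9903    0.0004 -102.8443] F [-0.5403  0.1728 -2.8236] open 0.011124692626414823
tool delta mm [ 0.043  -0.5567  0.7646] rot mrad [-0.17    0.0074 -0.773 ]
per row (8): [ 0.    -0.002  0.003] [-0.     0.    -0.001]
```

View pics/side6c.png

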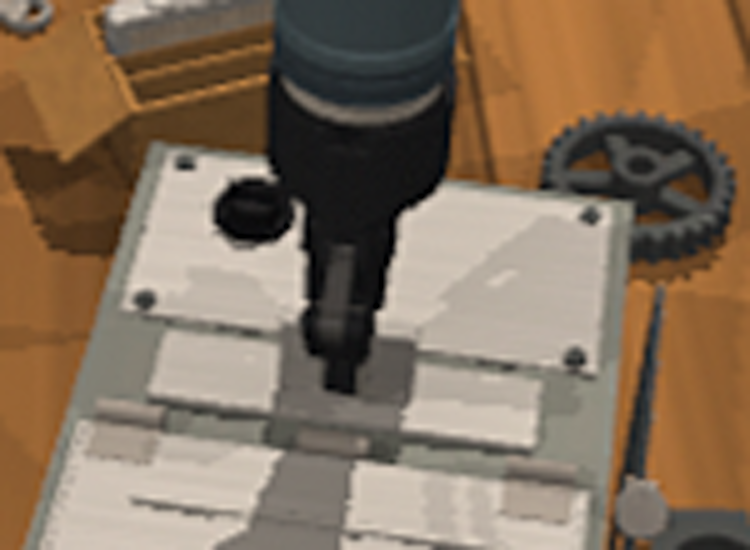

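Call:
servo_tool --pt "1 0 0 0.03 0 0 0" --pt "1 0 0 0.03 0 0 0" --pt "1 0 0 0.03 0 0 0" --pt "1 0 0 0 0 0 0" --pt "1 0 0 0 0 0 0" --pt "1 0 0 0 0 0 0" --pt "1 0 0 0 0 0 0" --pt "1 0 0 0 0 0 0"

```text
clock: 18.65
eef_pos: [0.535, -0.0787, 0.1668]
ee_rot: [-180.0, -0.1, -102.8]
contact_force: [-4.5, 0.9, 7.4]
opening: 0.0109
```

The load has reversed to +7.4 N, so the flange is resting on the deck. I'll open only part way, because the hinge knuckles are close, and then rise.

Call:
servo_tool --pt "0.85 0 0 0 0 0 0" --pt "0.78 0 0 0 0 0 0" --pt "0.74 0 0 0 0 0 0" --pt "0.72 0 0 0 0 0 0" --pt "0.72 0 0 0 0 0 0" --pt "0.72 0 0 0 0 0 0" --pt "0.72 0 0 0 0 0 0" --pt "0.72 0 0 0 0 0 0"

```text
clock: 19.65
eef_pos: [0.5348, -0.0788, 0.165]
ee_rot: [-180.0, 0.0, -102.8]
contact_force: [-0.2, -0.5, -0.4]
opening: 0.0239
```

Run:
```python
from h import *
plan((.5354,-.079,.167),-102.8,8)
im=env.camera('side')['color'][:,:,::-1];x,y=(260,180)
cv2.imwrite(f'pics/side7c.png',cv2.resize(im[y:y+110,x:x+150],None,fx=5,fy=5,interpolation=cv2.INTER_CUBIC))
```

```text
clk 19.65 pos [ 0.5348 -0.0788  0.165 ] rot [-179.996     0.0035 -102.8406] F [-0.1778 -0.4724 -0.3517] open 0.02391590512730691
tool delta mm [ 0.0996 -0.6003 -1.9992] rot mrad [-0.0702  0.0617 -0.7083]
per row (8): [ 0.    -0.003 -0.008] [-0.     0.    -0.001]
```

View pics/side7c.png

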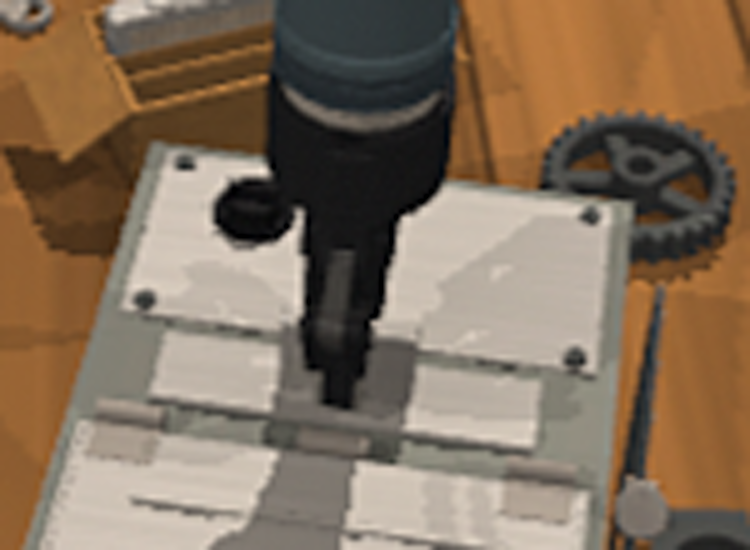

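Released, and the flange stays put. Its front edge is still at (340,430) in crop pixels. Next I'll rise and move to the bar.

Call:
servo_tool --pt "0.72 0 0 -0.2 0 0 0" --pt "0.72 0 0 -0.4 0 0 0" --pt "0.72 0 0 -0.6 0 0 0" --pt "0.72 0 0 -0.8 0 0 0" --pt "0.72 0 0 -0.8 0 0 0" --pt "0.6 0 0 -0.8 0 0 0" --pt "0.4 0 0 -0.8 0 0 0" --pt "0.3 0 0 0 0 0 0"

```text
clock: 20.7
eef_pos: [0.5368, -0.0787, 0.3006]
ee_rot: [-179.6, 0.0, -102.8]
contact_force: [0.3, 0.0, -0.2]
opening: 0.0594
```

Call:
servo_tool --pt "0.3 0.4 0 0 0 0 0" --pt "0.3 0.8 0 0 0 0 0" --pt "0.3 0.9 0 0 0 0 0" --pt "0.3 0.9 0 0 0 0 0" --pt "0.3 0.9 0 0 0 0 0" --pt "0.3 0.8 0 0 0 0 0" --pt "0.3 0.7 0 0 0 0 0" --pt "0.3 0.3 0 0 0 0 0"

```text
clock: 21.7
eef_pos: [0.4955, -0.2475, 0.296]
ee_rot: [179.9, 0.0, -103.0]
contact_force: [-0.2, -0.6, -0.1]
opening: 0.0595
```

Run:
```python
from h import *
plan((.4973,-.2459,.187),-102.8,8)
for n in('side','top'):
    im=env.camera(n)['color'][:,:,::-1]; cv2.imwrite(f'pics/{n}8.png',im)
im=cv2.imread('pics/side8.png');x,y=(250,210)
cv2.imwrite(f'pics/side8c.png',cv2.resize(im[y:y+120,x:x+150],None,fx=5,fy=5,interpolation=cv2.INTER_CUBIC))
im=cv2.imread('pics/top8.png');x,y=(280,180)
cv2.imwrite(f'pics/top8c.png',cv2.resize(im[y:y+120,x:x+150],None,fx=5,fy=5,interpolation=cv2.INTER_CUBIC))
```

```text
clk 21.7 pos [ 0.4955 -0.2475  0.296 ] rot [ 179.8949    0.0035 -103.0059] F [-0.2494 -0.6495 -0.0893] open 0.059524822293273556
tool delta mm [ -2.0018  -1.5757 108.9915] rot mrad [ 1.8344  0.0638 -3.5942]
per row (8): [-0.008 -0.007  0.454] [ 0.002  0.    -0.004]
```

View pics/side8.png

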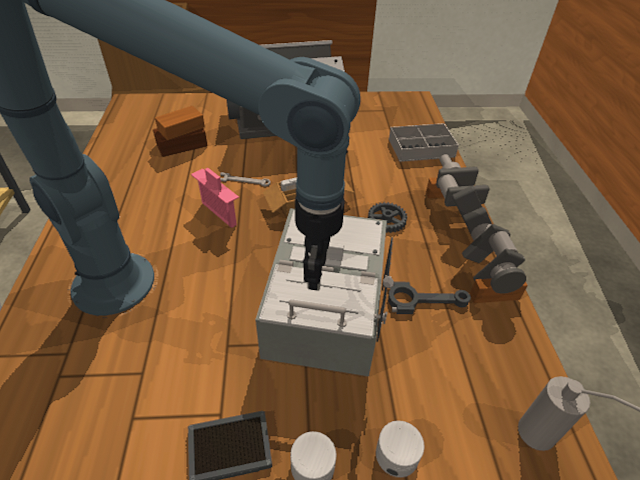

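View pics/top8c.png

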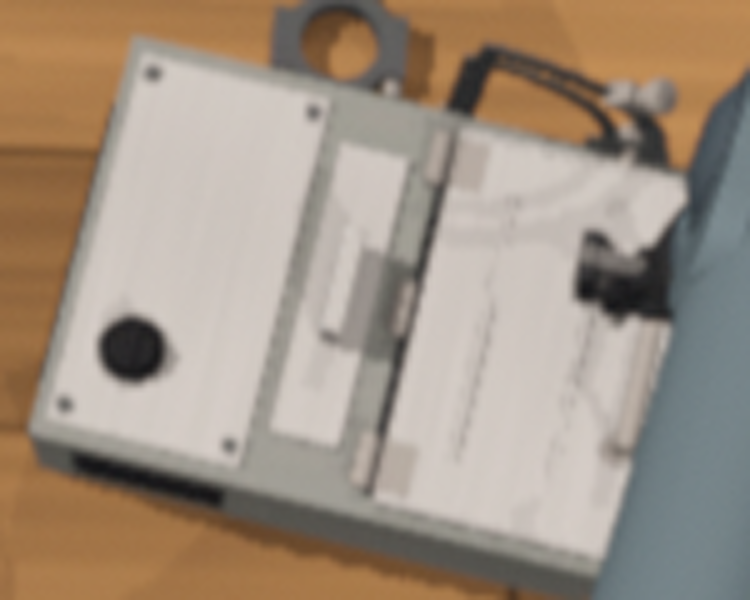

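The top view shows the panel seated: the flange is centred at crop (339,295) and the slot centre was (335,296). The hood is shut. In the side view the gripper is above the bar, so I'll descend to it.

Call:
servo_tool --pt "0.3 -0.07 -0.05 0.5 0 0 -0.04" --pt "0.3 0 0 0.6 0 0 0" --pt "0.3 0 0 0.6 0 0 0" --pt "0.3 0 0 0.5 0 0 0" --pt "0.3 0 0 0.4 0 0 0" --pt "0.3 0 0 0.4 0 0 0" --pt "0.3 0 0 0.3 0 0 0" --pt "0.3 0 0 0.3 0 0 0"

```text
clock: 22.8
eef_pos: [0.499, -0.2439, 0.1887]
ee_rot: [-180.0, -0.0, -102.6]
contact_force: [-0.9, -0.6, -0.3]
opening: 0.06
```

Run:
```python
from h import *
plan((.4973,-.2459,.185),-102.8,8)
im=env.camera('side')['color'][:,:,::-1];x,y=(250,230)
cv2.imwrite(f'pics/side9c.png',cv2.resize(im[y:y+120,x:x+150],None,fx=5,fy=5,interpolation=cv2.INTER_CUBIC))
c=lambda *p:u(p,(280,180),5)
P=[onz('top',c(*p),.159) for p in((335,145),(412,155),(338,447),(272,432))];m=np.mean(P,0);print('flange centre',m,[np.linalg.norm(P[i]-P[i-1]) for i in range(4)],'slot(top) .5348 -.0784')
```

```text
clk 22.8 pos [ 0.499  -0.2439  0.1887] rot [-179.9668   -0.0058 -102.6201] F [-0.9118 -0.5896 -0.3004] open 0.05995108559934958
tool delta mm [2.2688 1.1881 3.6713] rot mrad [-0.5795 -0.1001  3.1407]
per row (8): [0.009 0.005 0.015] [-0.001 -0.     0.004]
flange centre [ 0.5348 -0.0805  0.159 ] [np.float64(0.17063654705694398), np.float64(0.04457973401325165), np.float64(0.17489768753488658), np.float64(0.03808238993039671)] slot(top) .5348 -.0784
```

View pics/side9c.png

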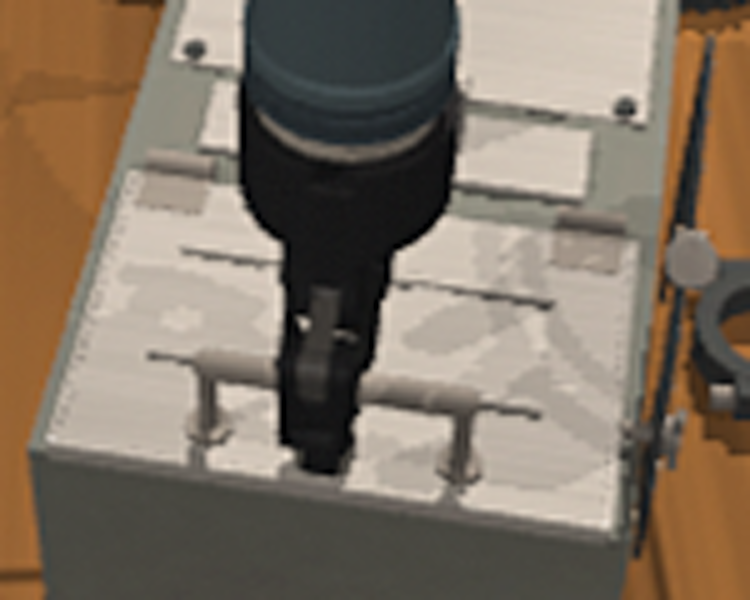

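The jaws straddle the middle of the bar, with the near finger at (320,400). I'll make small corrections and close.

Call:
servo_tool --pt "0.3 0.07 0.04 0.1 0 0 0.03" --pt "0.3 0 0 0 0 0 0" --pt "0.6 0 0 0 0 0 0" --pt "1 0 0 0 0 0 0" --pt "1 0 0 0 0 0 0" --pt "1 0 0 0 0 0 0" --pt "1 0 0 0 0 0 0" --pt "1 0 0 0 0 0 0" --grip_force 40

```text
clock: 23.85
eef_pos: [0.4973, -0.2458, 0.1864]
ee_rot: [-180.0, -0.0, -102.8]
contact_force: [-0.7, -0.1, 3.6]
opening: 0.0102
```

Run:
```python
from h import *
plan((.4973,-.2459,.185),-102.8,8)
p=np.array(env.get_state()['eef_pos'])
# arc of bar: out/up deltas
r0,n0=.135,.042
th=np.linspace(0,.8,17)
o=r0*np.cos(th)-n0*np.sin(th);z=r0*np.sin(th)+n0*np.cos(th)
d=np.diff(np.c_[o,-z],axis=0)/.03   # tool x=+out, tool z = down
print(np.c_[th[1:],d].round(3)); print(o[-1]-o[0],z[-1]-z[0])
```

```text
clk 23.85 pos [ 0.4973 -0.2458  0.1864] rot [-179.9718   -0.0185 -102.7901] F [-0.7029 -0.0632  3.6416] open 0.010176265016781526
tool delta mm [ 0.0826 -0.0617  1.3643] rot mrad [-0.4927 -0.323   0.173 ]
per row (8): [ 0.    -0.     0.006] [-0.001 -0.     0.   ]
[[ 0.05  -0.076 -0.223]
 [ 0.1   -0.087 -0.219]
 [ 0.15  -0.097 -0.214]
 [ 0.2   -0.108 -0.209]
 [ 0.25  -0.118 -0.204]
 [ 0.3   -0.128 -0.198]
 [ 0.35  -0.138 -0.191]
 [ 0.4   -0.148 -0.184]
 [ 0.45  -0.157 -0.176]
 [ 0.5   -0.165 -0.168]
 [ 0.55  -0.173 -0.16 ]
 [ 0.6   -0.181 -0.151]
 [ 0.65  -0.188 -0.141]
 [ 0.7   -0.195 -0.132]
 [ 0.75  -0.202 -0.122]
 [ 0.8   -0.207 -0.112]]
-0.07107355005591265 0.08410475406401652
```

Call:
servo_tool --pt "1 -0.08 0 -0.22 0 0 0" --pt "1 -0.09 0 -0.22 0 0 0" --pt "1 -0.1 0 -0.21 0 0 0" --pt "1 -0.11 0 -0.21 0 0 0" --pt "1 -0.12 0 -0.2 0 0 0" --pt "1 -0.13 0 -0.2 0 0 0" --pt "1 -0.14 0 -0.19 0 0 0" --pt "1 -0.15 0 -0.18 0 0 0"

```text
clock: 24.85
eef_pos: [0.5029, -0.2208, 0.2359]
ee_rot: [-179.9, -0.2, -102.9]
contact_force: [1.0, -7.7, -0.5]
opening: 0.0106
```

```bash
cat >> h.py <<'E'
def hood():
    a=np.radians(-12.8);X=np.array([np.cos(a),np.sin(a),0]);Y=np.array([-np.sin(a),np.cos(a),0])
    H=np.array([.5274,-.1141,.162]);s=env.get_state()
    R=Ro.from_euler('xyz',s['ee_rot'],degrees=True)
    G=np.array(s['eef_pos'])+R.apply([0,0,env.grip_depth]);d=G-H;o=-d@Y
    print('hood est',np.arctan2(d[2],o)-np.arctan2(.042,.135),'rad',np.hypot(o,d[2]),'(0.1414)','x',d@X)
E
python3 - <<'E'
from h import *
plan((.4973,-.2459,.185),-102.8,8);hood()
im=env.camera('side')['color'][:,:,::-1];x,y=(250,220)
cv2.imwrite(f'pics/side10c.png',cv2.resize(im[y:y+120,x:x+160],None,fx=5,fy=5,interpolation=cv2.INTER_CUBIC))
E
```

```text
clk 24.85 pos [ 0.5029 -0.2208  0.2359] rot [-179.9486   -0.1965 -102.8588] F [ 1.0199 -7.6663 -0.4506] open 0.010566733338265428
tool delta mm [25.5758 -0.1305 51.0284] rot mrad [-0.8953 -3.4302 -1.024 ]
per row (8): [ 0.107 -0.001  0.213] [-0.001 -0.004 -0.001]
hood est 0.40111338016428116 rad 0.14333810263008284 (0.1414) x -0.00031851065093341886
```

View pics/side10c.png

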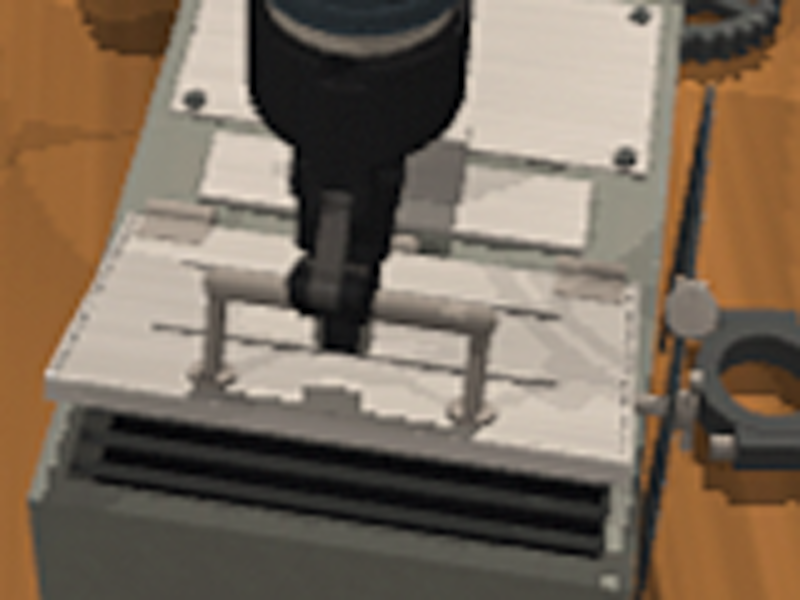

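The hood is at about 0.40 rad and following. Continue to about 0.75.

Call:
servo_tool --pt "1 -0.16 0 -0.18 0 0 0" --pt "1 -0.17 0 -0.17 0 0 0" --pt "1 -0.17 0 -0.16 0 0 0" --pt "1 -0.18 0 -0.15 0 0 0" --pt "1 -0.19 0 -0.14 0 0 0" --pt "1 -0.2 0 -0.13 0 0 0" --pt "1 -0.15 0 -0.1 0 0 0" --pt "1 0 0 0 0 0 0"

```text
clock: 25.9
eef_pos: [0.5106, -0.1865, 0.2684]
ee_rot: [-179.9, -0.4, -102.9]
contact_force: [-1.1, -6.9, 3.9]
opening: 0.0102
```

Run:
```python
from h import *
plan((.4973,-.2459,.185),-102.8,8);hood()
for n in('side','top'):
    im=env.camera(n)['color'][:,:,::-1]; cv2.imwrite(f'pics/{n}11.png',im)
im=cv2.imread('pics/side11.png');x,y=(340,240)
cv2.imwrite(f'pics/side11c.png',cv2.resize(im[y:y+75,x:x+80],None,fx=8,fy=8,interpolation=cv2.INTER_CUBIC))
im=cv2.imread('pics/top11.png');x,y=(340,170)
cv2.imwrite(f'pics/top11c.png',cv2.resize(im[y:y+70,x:x+90],None,fx=8,fy=8,interpolation=cv2.INTER_CUBIC))
```

```text
clk 25.9 pos [ 0.5106 -0.1865  0.2684] rot [-179.9281   -0.3618 -102.9077] F [-1.1112 -6.936   3.9209] open 0.010191905256441034
tool delta mm [60.3135 -0.2019 83.8122] rot mrad [-1.2488 -6.3166 -1.8755]
per row (8): [ 0.251 -0.001  0.349] [-0.002 -0.008 -0.002]
hood est 0.7337340498030869 rad 0.1454915878060812 (0.1414) x -0.00036786694093229384
```

View pics/side11c.png

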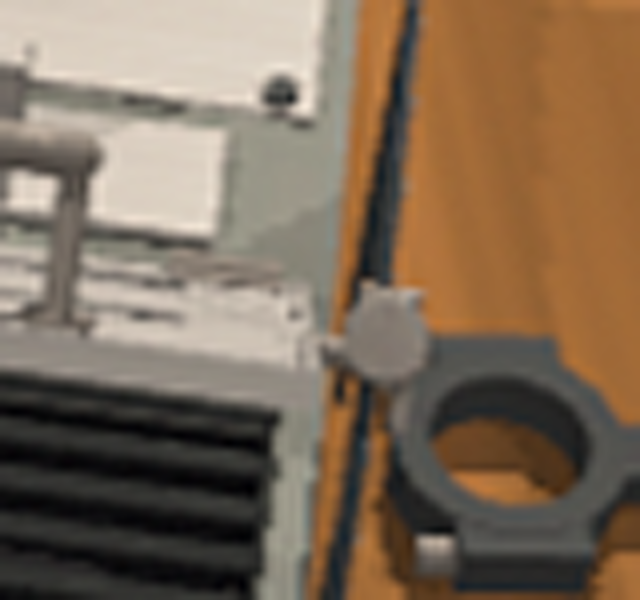

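View pics/top11c.png

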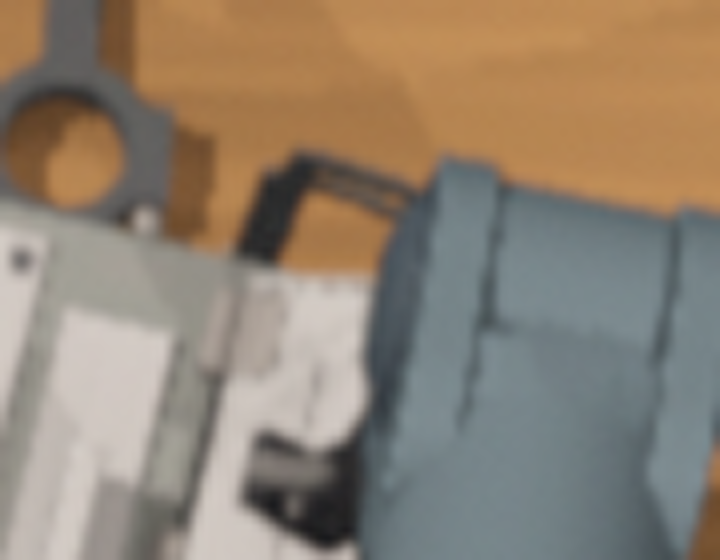

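The top view of the clip is blocked by the forearm. In the side crop the bar's right end is at (97,155), the sheet's free corner at (322,372), the clip knob at (386,332) and the hood's stud tip at (330,350). I'll work out the hood angle from the picture as well.

Run:
```python
from h import *
im=cv2.imread('pics/side11.png')
cv2.imwrite('pics/side11d.png',cv2.resize(im[230:330,250:400],None,fx=5,fy=5,interpolation=cv2.INTER_CUBIC))
a=np.radians(-12.8);X=np.array([np.cos(a),np.sin(a),0]);Y=np.array([-np.sin(a),np.cos(a),0])
H=np.array([.5274,-.1141,.162])
def pt(x,r,n,th): return H+x*X-Y*(r*np.cos(th)-n*np.sin(th))+np.array([0,0,r*np.sin(th)+n*np.cos(th)])
def show(th):
    for nm,q in(('barR',(.05,.135,.042)),('barL',(-.05,.135,.042)),('cornR',(.11,.155,0)),('cornL',(-.11,.155,0)),('stud110',(.112,.105,0)),('stud125',(.125,.105,0)),('clip',(.125,.111,0)),('knob',(.125,.152,0))):
        p=proj('side',pt(*q,th));print(nm,th,np.round([(p[0]-250)*5,(p[1]-230)*5],1),end=' | ')
    print()
for t in(0,.4,.70,.72,.74,.8):show(t)
```

```text
barR 0 [461.3 400.7] | barL 0 [202.9 361.9] | cornR 0 [603.6 531.7] | cornL 0 [ 44.7 445. ] | stud110 0 [618.8 426.4] | stud125 0 [651.5 431.3] | clip 0 [650.5 443.7] | knob 0 [643.3 531.2] | 
barR 0.4 [478.5 263.2] | barL 0.4 [215.3 225.4] | cornR 0.4 [623.4 412. ] | cornL 0.4 [ 42.6 325.3] | stud110 0.4 [631.9 346.8] | stud125 0.4 [665.5 351.7] | clip 0.4 [665.3 359.3] | knob 0.4 [664.2 413.9] | 
barR 0.7 [493.6 150.7] | barL 0.7 [231.1 114.5] | cornR 0.7 [640.3 293.6] | cornL 0.7 [ 52.1 209.1] | stud110 0.7 [642.9 270.5] | stud125 0.7 [676.7 275.4] | clip 0.7 [677.3 278.1] | knob 0.7 [681.3 298. ] | 
barR 0.72 [494.6 143.3] | barL 0.72 [232.3 107.2] | cornR 0.72 [641.5 285.3] | cornL 0.72 [ 53.1 201. ] | stud110 0.72 [643.6 265.2] | stud125 0.72 [677.4 270. ] | clip 0.72 [678.  272.4] | knob 0.72 [682.5 289.9] | 
barR 0.74 [495.7 136. ] | barL 0.74 [233.5 100. ] | cornR 0.74 [642.6 276.9] | cornL 0.74 [ 54.1 192.8] | stud110 0.74 [644.3 259.8] | stud125 0.74 [678.2 264.6] | clip 0.74 [678.8 266.7] | knob 0.74 [683.6 281.6] | 
barR 0.8 [498.7 114.3] | barL 0.8 [237.3  78.7] | cornR 0.8 [646.  251.6] | cornL 0.8 [ 57.3 168.2] | stud110 0.8 [646.5 243.6] | stud125 0.8 [680.3 248.4] | clip 0.8 [681.1 249.4] | knob 0.8 [686.9 256.9] |
```

View pics/side11d.png

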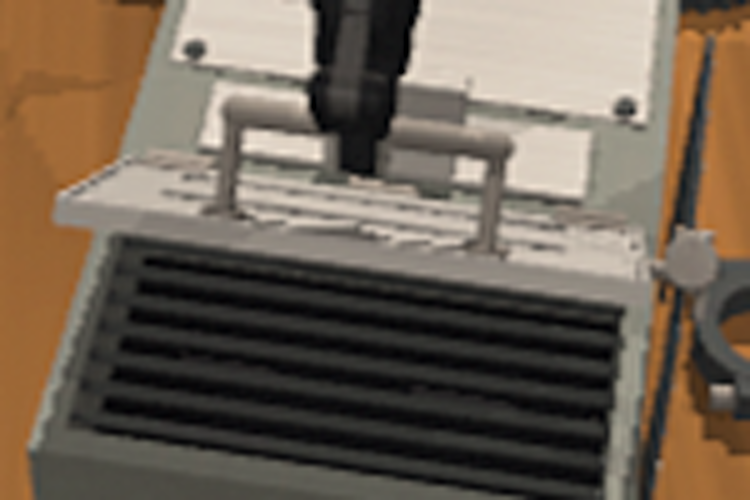

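The bar in the picture (228,103 to 508,143) gives a hood angle of about 0.73, and the sheet corners give 0.70–0.71. The clip is at 0.80, so I'll raise it the remaining ~0.075 rad.

Call:
servo_tool --pt "1 -0.1 0 -0.06 0 0 0" --pt "1 -0.1 0 -0.06 0 0 0" --pt "1 -0.08 0 -0.05 0 0 0" --pt "1 -0.05 0 -0.04 0 0 0" --pt "1 0 0 0 0 0 0" --pt "1 0 0 0 0 0 0" --pt "1 0 0 0 0 0 0" --pt "1 0 0 0 0 0 0"

```text
clock: 27.0
eef_pos: [0.5129, -0.1765, 0.2748]
ee_rot: [-179.9, -0.3, -102.9]
contact_force: [-2.6, -6.4, 4.7]
opening: 0.0104
```

Run:
```python
from h import *
plan((.4973,-.2459,.185),-102.8,8);hood()
im=env.camera('side')['color'][:,:,::-1];cv2.imwrite('pics/side12.png',im)
cv2.imwrite('pics/side12d.png',cv2.resize(im[230:330,250:400],None,fx=5,fy=5,interpolation=cv2.INTER_CUBIC))
```

```text
clk 27.0 pos [ 0.5129 -0.1765  0.2748] rot [-179.9362   -0.3044 -102.9173] F [-2.6279 -6.4043  4.7085] open 0.010398559880789528
tool delta mm [70.6167 -0.2484 90.1279] rot mrad [-1.108  -5.3144 -2.0435]
per row (8): [ 0.294 -0.001  0.376] [-0.001 -0.007 -0.003]
hood est 0.8160933747532866 rad 0.14620247673787254 (0.1414) x -0.00037574849943252037
```

View pics/side12d.png

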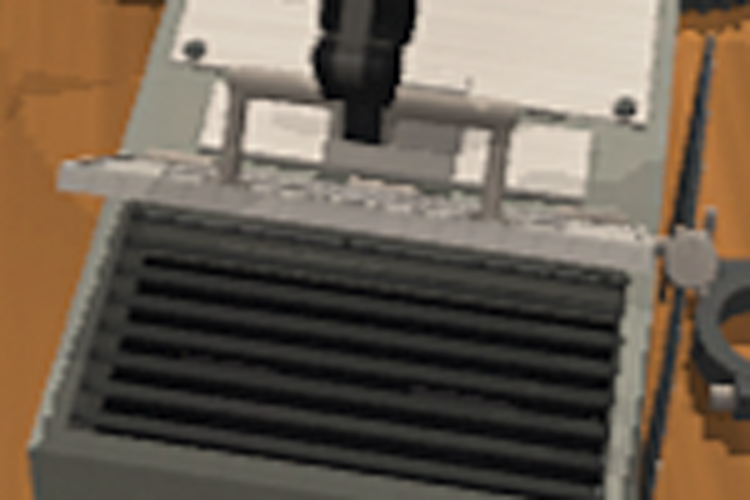

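```bash
python3 - <<'E'
from h import *
a=np.radians(-12.8);X=np.array([np.cos(a),np.sin(a),0]);Y=np.array([-np.sin(a),np.cos(a),0])
H=np.array([.5274,-.1141,.162])
# knob & wingnut/stud in side pictures; view plane x=0.125 is oblique: intersect ray with it
for nm,p in(('knob side',u((692,57),(250,270),5)),('knob side12',u((692,258),(250,230),5)),('stud side12',u((660,246),(250,230),5))):
    o,d=ray('side',p)
    for xp in ((.125,) if 'knob' in nm else (.112,.118)):
        t=((H-o)@X+xp)/(d@X);q=o+t*d-H;print(nm,xp,'out',-q@Y,'z',q[2],'ang',np.arctan2(q[2],-q@Y),'r',np.hypot(q@Y,q[2]))
# top: knob + saddle bands
for px in((415,232),(352,228),(330,228),(375,230)):
    p=u(px,(360,170),8);o,d=ray('top',p);t=((H-o)@X+.125)/(d@X);q=o+t*d-H;print('top',px,-q@Y,q[2],np.arctan2(q[2],-q@Y))
E
python3 - <<'E'
import cv2
im=cv2.imread('pics/side12.png')[255:305,360:410];cv2.imwrite('pics/z12.png',cv2.resize(im,None,fx=11,fy=11,interpolation=cv2.INTER_CUBIC))
E
```

```text
knob side 0.125 out 0.11600458491890046 z 0.1220359821002567 ang 0.8107304293979983 r 0.1683741210797567
knob side12 0.125 out 0.11673606408215179 z 0.12234551017044062 ang 0.8088563371819001 r 0.1691027277020026
stud side12 0.112 out 0.13168652739136935 z 0.14364058991914944 ang 0.8287885842809767 r 0.1948690857183846
stud side12 0.118 out 0.05088503076261421 z 0.05031915529094613 ang 0.7798067980926674 r 0.07156328489460602
top (415, 232) 0.10560519710479964 0.10858556597177019 0.7993118191436702
top (352, 228) 0.08588755168869831 0.09564152863879474 0.8390788522379584
top (330, 228) 0.07916269527012453 0.08947068492326885 0.8464488276729091
top (375, 230) 0.09322253325557901 0.09978273275644325 0.819374826560413
```

View pics/z12.png

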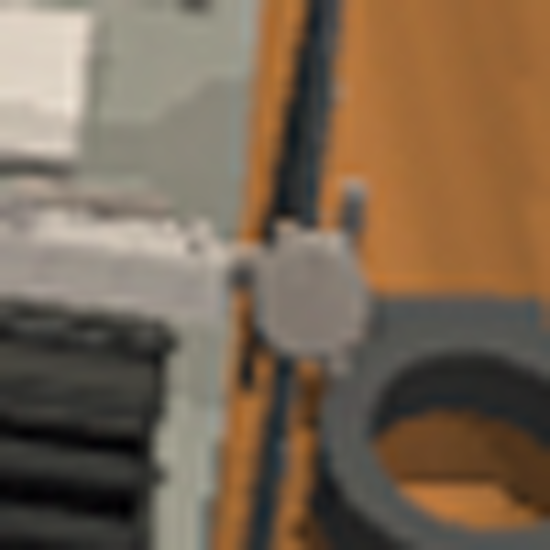

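All the estimates put the clip at 0.80–0.81, and the hood is at about 0.798. I'll add a small nudge up, settle and check.

Call:
servo_tool --pt "1 -0.04 0 -0.03 0 0 0" --pt "1 0 0 0 0 0 0" --pt "1 0 0 0 0 0 0" --pt "1 0 0 0 0 0 0" --pt "1 0 0 0 0 0 0" --pt "1 0 0 0 0 0 0" --pt "1 0 0 0 0 0 0" --pt "1 0 0 0 0 0 0"

```text
clock: 28.05
eef_pos: [0.5132, -0.1751, 0.2755]
ee_rot: [-179.9, -0.3, -102.9]
contact_force: [-1.2, -7.0, 3.5]
opening: 0.0108
```

Run:
```python
from h import *
plan((.4973,-.2459,.185),-102.8,8);hood()
im=env.camera('side')['color'][:,:,::-1]
cv2.imwrite('pics/side13.png',im);cv2.imwrite('pics/side13d.png',cv2.resize(im[200:320,250:400],None,fx=5,fy=5,interpolation=cv2.INTER_CUBIC))
im=env.camera('top')['color'][:,:,::-1]
cv2.imwrite('pics/top13.png',im)
print(np.array(env.get_state()['dq']).round(2))
```

```text
clk 28.05 pos [ 0.5132 -0.1751  0.2755] rot [-179.9347   -0.2857 -102.9115] F [-1.1569 -7.0115  3.482 ] open 0.010804348513242194
tool delta mm [72.0693 -0.2135 90.8631] rot mrad [-1.1355 -4.9878 -1.9436]
per row (8): [ 0.3   -0.001  0.379] [-0.001 -0.006 -0.002]
hood est 0.8270748828820291 rad 0.14626479375477755 (0.1414) x -0.00034899761137990263
[-0.01 -0.    0.    0.06  0.03  0.05  0.04]
```

View pics/side13d.png

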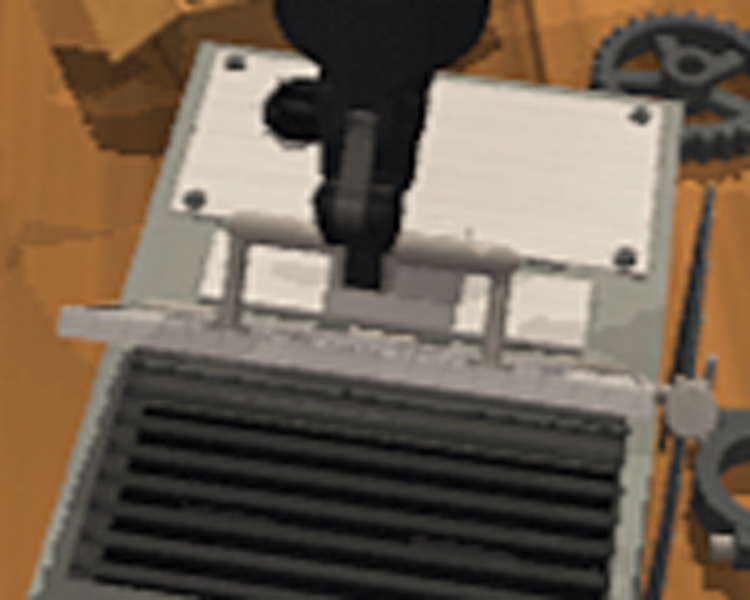

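View pics/top13.png

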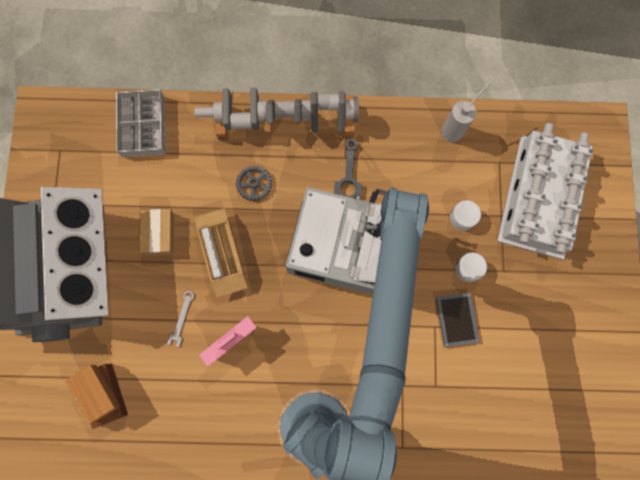

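In the side view the hood is raised to the clip with the stud and wing nut at the knob (690,400). The panel flange lies flat on the deck and clear of the hood. In the top view nothing else has moved. Handing in.

Run:
```python
from plant import env
print(env.close_job())
```

```text
the job is handed in; nothing more can be done
None
```

The tall panel is in the slot with its flange on the deck, and the arm is holding the hood by its bar at the set clip, ready for you to tighten the nut. I handed the job in at about 28 s of the 69 s allowed; no verdict is reported.

**Panel:** I took it out of the carton by its tab and guided it down until the deck took its weight (the force reversed to +7 N), then let go. A picture afterwards put the flange centre within about 2 mm of the slot's middle. The last view shows it flat and clear of the hood and fingers.

**Hood:** My best estimate is 0.81 rad. The clip measures 0.80–0.81 rad by its screw knob.

**Bench:** In the last pictures the clip and the other parts look unmoved.

**Checks that disagreed:**
- **Hood angle:** Taking the grasp point alone gives 0.827 rad, but that point was about 5 mm too far out from the hinge, probably because the bar rolled between the pads. The pictures and the bar's known distance from the hinge support 0.80–0.81.
- **Clip angle:** A rough single-view reading of the clip's saddle gave 0.82–0.85 rad. I trusted the knob reading, which came from both cameras.
- **Leftover force:** A steady push of about 8 N remains between the gripper and the hood.

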